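# Dispense a sweet and offer it in the handled dish

### The arm

A 6-joint arm with a two-finger parallel gripper is mounted at the origin on a cart in front of the work surface, level with it; the furniture and walls round the work are solid. World frame = base frame: x ahead of the robot, y to its left, z up, the work surface at z = 0. Lengths are in mm, angles in rad, forces in N, time in s.
With the tool pointing down it reaches from about 350 to 975 mm from the base axis. Payload 7.1 kg.
Tool frame: the origin (TCP) lies midway between the tips of the shut fingers; the grasp point (between the pads) lies ctrl.tcp_to_grasp behind it (ctrl.tcp_to_grasp is the distance from the TCP to the grasp point, in mm); z points along the fingers, y is the direction in which the jaws open and shut (so a half turn about z gives the same grasp; the last joint's range is limited). The gripper opens to 88 mm and grips with 3 to 60 N. Pads are 20 mm wide; open, the fingers measure 115 mm over their backs; the gripper's body (75 mm by 178 mm) begins 61 mm behind the grasp point.
Start: joints at [-1.319, 0.423, 1.63, -0, 1.089, -0.019], TCP at [167.208, -602.201, 222.675] pointing down, gripper open.
Joint ranges: [-3, 3], [-0.9, 2.11], [0.09, 2.58], [-1.31, 4.45], [0.11, 2.69], [-2.54, 2.54]. Speed limits (rad/s): [2.39, 2.39, 3.01, 3.14, 3.14, 3.14].

### API

Orientations are given as a rotation vector (axis times angle).
In Python, from workcell import ctrl gives the robot as it stands.
- The arm moves only by the tool play_rows, never from a script. Its argument "increments" is text: rows parted by semicolons, each of 5 numbers parted by spaces: the opening, from 0 (shut) to 1 (fully open), then the shift along the world's x, y, z in m, then the turn about the world's z in degrees. A call has 1 to 20 rows; each row shifts and turns the commanded pose from where the row before left it; what a row does not reach is not made up. A row lasts 1/10 s, in which the tool goes at most 50 mm and 8.59 degrees, less where a joint would pass 70% of its speed; a pose out of reach is approached as far as the arm can. A call is refused whole if a number of a shift passes 0.05 or a number of a turn 8.59, either way. A call with a gripper value outside its range is refused whole. The fingers move at their own pace and stop on an object; the grip force is fixed at half the most. Time passes only in rows, so rows that do not move let the fingers close. It gives the time, the measured TCP pose, the force and the opening at its end, in the units of the state.
- ctrl.get_obs(): the state, without advancing time (a new reading comes with each control period).
- ctrl.get_image(name): name is "scene" or "side" or "wrist"; returns a dict with "img" (420x560x3 uint8, red, green, blue), "range_z" (420x560 float32, mm along the optical axis (not along the pixel's ray), 0 where there is no reading), "vertical_fov" (degrees; the focal length in pixels is half the picture's height over the tangent of half this angle, whatever the lens; pixels are square), "cx", "cy" (the principal point, pixels), "k1" (the pictures are not rectified: a ray, as slopes to the right and down, at radius r is drawn at 1 + k1 r^2 times it, then the intrinsics apply), "origin" and "attitude" of the camera in the world. Camera axes: x right, y down, z forward; pixel columns grow to the right and rows downward; lengths in mm; the calibration is good to about 2 mm. A picture is of the moment at which its call begins.
- ctrl.close_job(): hands the job in, once; it reports no verdict.
The state is a dict: "t": time; "qpos": joint angles; "qvel": joint speeds; "joint_torque": joint torques, N m; "ee_pos": TCP position; "orientation": TCP orientation; "ft_force": force on the tool from outside, world axes, zero at the start; "moment": the same for the moment, N m; "width": finger opening in mm.
Only numpy, scipy, OpenCV 4.12 (cv2) and the standard library are available. Lean on these libraries where they do the work, as an engineer would, in place of code of your own. Each camera call takes 0.05 s, during which the arm holds its last target. There are 200 camera calls.

### The job

Twist the sweet dispenser's sprung knob clockwise (from above) to its stop so that the round sweet rolls into the dish, and let the knob spring back. When the sweet lies still, lift the dish by its arched handle straight up, about 12 cm off the worktop, and only then turn it on the spot a quarter turn clockwise from how it stood (thumb tab to the robot's side), level and gently so that the sweet stays in the middle. Never touch the sweet, leave everything else alone, and finish while still holding the dish up like that.

Things in the scene. Friction and masses are not known exactly. Their poses are not given: they have to be found in the camera images.
- dispenser: Sweet dispenser, fixed: wooden base plate with a sloping wooden chute (50 mm wide, low walls) running down along its own -y; the chute's lip is 45 mm along -y from the origin, floor 50 mm up. A black knob stands on the robot's side of the chute (x = -46 mm, y = 0). Chute under 95 mm high, knob 135 mm. Origin: on the worktop under the chute's middle; x across the chute, away from the robot; z up.
- knob_grip (a point): Grip point of the knob, on its vertical axis, 123 mm above the worktop. The grip is an upright flat bar 42 mm long, 14 mm thick, 32 mm high (103 to 135 mm above the worktop) over a disc 44 mm across. The point's x axis is the bar's long direction (at rest parallel to the dispenser's x) and turns with the knob.
- knob (a joint): Turn of the knob in rad, growing clockwise seen from above: 0 at rest, 1.3 at the stop. A spring (0.03 N m at rest, 0.16 N m at the stop) turns it back when released. A steel arm on it blocks the chute; the sweet is freed at about 1.0 rad and needs up to 1 s to roll out: hold the knob at the stop that long. It then swings in the dish for about 2 s.
- dish: Loose round wooden dish, about 180 g, 154 mm across, 38 mm high, shallow, dished to a flat middle 26 mm wide, with an arched handle right across. It stands just below the chute's lip (rim about 5 mm clear of it), centre 127 mm from the dispenser's origin along the dispenser's -y. Origin: centre of the underside. x along the thumb tab (at first away from the chute), y along the handle, z up.
- dish_grip (a point): Grip point of the dish: middle of the handle's wooden grip, above the dish's centre, 117 mm above its underside. The grip is a level bar 66 mm long (along the dish's y), 14 mm thick (along its x), 24 mm high (105 to 129 mm above the underside); take it from above across its thickness.
- dish_center (a point): Centre of the dish's inner floor, 11 mm above its underside, where the sweet comes to rest.
- tab_tip (a point): End of the dish's flat thumb tab (36 mm wide, 6 mm thick), 105 mm from the dish's centre along its x and 33 mm above its underside.
- sweet_center (a point): Centre of the loose round sweet, a hard white ball of 36 mm diameter and 20 g. At first it waits in the chute behind the knob's arm; when it lies in the middle of the dish its centre is 18 mm above dish_center.
- sweet: The same sweet. Its origin is a point on its skin (the underside at the start) and turns with it as it rolls: use sweet_center for its place.
- tumbler: Drinking glass, 81 mm across, 92 mm high, stands on the worktop, loose; leave it alone. Origin: centre of the underside.
- salt_shaker: Salt shaker, 44 mm across, 90 mm high, stands on the worktop, loose; leave it alone. Origin: centre of the underside.
Not all that is in view belongs to the job. Of the things that look like the sweet, the smaller one is meant.

How it is judged:
By the outcome, as a careful person would: the job done as asked, in the order asked, and still so for the second after the job is handed in, while the arm keeps its last pose, push and grip.
It also fails if it takes over 54 s, if anything falls off the work surface, if the arm or the gripper's body presses on something with over 40 N, if the wrist force passes 120 N, or if a joint passes its speed limit or range.

## Working session

There is one attempt and no reset: what is moved stays moved. The work goes in short steps, Python scripts to look and compute and a tool call to move; the robot and the scene stay as the last step left them, time stands still between calls to the robot, and variables do not carry over. Pictures are saved under pics/ and viewed, on a budget of 10 in all, crops included, one or two more only if the job needs it, and the job is handed in when it is done.

Besides the shell and the picture viewer there is one more tool, called after "Emit:" in YAML: its name, and indented under it one key for each argument. play_rows: Moves the arm, as the interface text tells. Its arguments: {"type":"object","properties":{"increments":{"type":"string"}},"required":["increments"]}

```bash
mkdir -p pics; cat > h.py <<'E'
import numpy as np, cv2
from scipy.spatial.transform import Rotation as R
from workcell import ctrl
def att(c):
    a=np.array(c['attitude'],float)
    return a if a.shape==(3,3) else R.from_rotvec(a).as_matrix()
def K(c):
    f=c['img'].shape[0]/2/np.tan(np.radians(c['vertical_fov'])/2)
    return np.array([[f,0,c['cx']],[0,f,c['cy']],[0,0,1.]])
def rays(c,uv):
    # cv2 model: drawn = (1+k1 r^2)*slope
    p=cv2.undistortPoints(np.array(uv,float).reshape(-1,1,2),K(c),np.array([c['k1'],0,0,0.])).reshape(-1,2)
    return p
def plane(c,uv,z):
    p=rays(c,uv);d=np.c_[p,np.ones(len(p))]@att(c).T;o=np.array(c['origin'],float)
    return o+d*((z-o[2])/d[:,2])[:,None]
def pts(c,uv):
    uv=np.array(uv,float).reshape(-1,2);p=rays(c,uv);z=c['range_z'][uv[:,1].astype(int),uv[:,0].astype(int)]
    return np.c_[p,np.ones(len(p))]*z[:,None]@att(c).T+np.array(c['origin'],float)
def cloud(c):
    h,w=c['range_z'].shape;u,v=np.meshgrid(np.arange(w),np.arange(h))
    P=pts(c,np.c_[u.ravel(),v.ravel()]).reshape(h,w,3);P[c['range_z']==0]=np.nan
    return P
def proj(c,X):
    A=att(c);rv,_=cv2.Rodrigues(A.T);t=-A.T@np.array(c['origin'],float)
    return cv2.projectPoints(np.array(X,float).reshape(-1,1,3),rv,t,K(c),np.array([c['k1'],0,0,0.]))[0].reshape(-1,2)
def save(c,n): cv2.imwrite('pics/'+n+'.png',cv2.cvtColor(c['img'],cv2.COLOR_RGB2BGR))
E
python3 - <<'E'
from h import *
import pickle
for n in ['scene','side','wrist']:
    c=ctrl.get_image(n);save(c,n+'0');pickle.dump(c,open(n+'0.pkl','wb'))
    print(n,{k:c[k] for k in c if k not in('img','range_z')},(c['range_z']>0).mean())
print(ctrl.get_obs(),ctrl.tcp_to_grasp)
E
```

```text
scene {'vertical_fov': 54.263148072245286, 'cx': 279.0264101113026, 'cy': 212.04076955368157, 'k1': 0.016872856272312168, 'origin': array([ -45.49871005, -465.04687395,  451.06306752]), 'attitude': array([-1.80996196,  0.90852803, -0.560104  ])} 0.8408120748299319
side {'vertical_fov': 48.86723165285053, 'cx': 276.94164681208775, 'cy': 208.2775010672122, 'k1': 0.0540763782849972, 'origin': array([ 633.22660317, -847.12914478,  498.1796455 ]), 'attitude': array([-1.99402342, -0.08571159,  0.03520592])} 0.9189923469387755
wrist {'vertical_fov': 67.35796033134116, 'cx': 278.21111301095885, 'cy': 212.31992703939855, 'k1': 0.023434474158374095, 'origin': array([ 241.45199026, -581.78830326,  384.53679081]), 'attitude': array([ 2.31101184, -1.75488193, -0.25583755])} 0.9962457482993198
{'t': 0.15, 'qpos': array([-1.31899676e+00,  4.23666745e-01,  1.63048339e+00,  7.39738750e-06,
        1.08857552e+00, -1.89821871e-02]), 'qvel': array([ 0.00030455, -0.00169377, -0.00237666,  0.00080963,  0.00055055,
        0.00058743]), 'joint_torque': array([-9.53826202e-04, -5.44987464e+01, -2.73919809e+01,  6.43416122e-02,
        2.04310636e-02, -6.00583144e-05]), 'ee_pos': array([ 167.11290515, -601.81726217,  222.09156372]), 'orientation': array([-3.11172776e+00, -4.23887367e-01,  1.96414071e-04]), 'ft_force': array([-0.40357611, -1.52224557,  0.27340192]), 'moment': array([-0.02753675, -0.0289736 ,  0.02849538]), 'width': 87.97183705651261} 18.700000000000003
```

View pics/scene0.png

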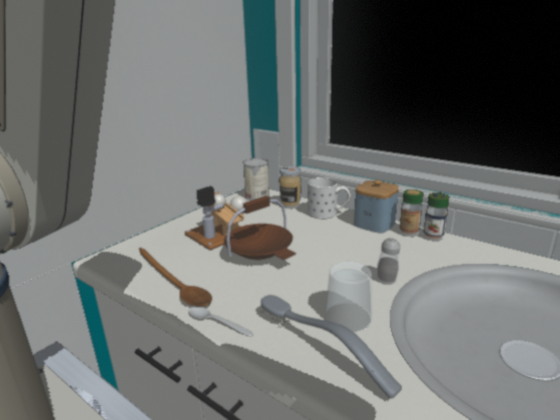

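View pics/side0.png

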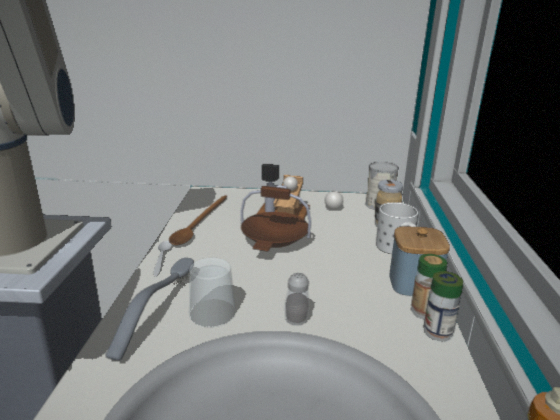

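Both views show the same layout. The knob is at scene (206,196) and side (270,172), and the dish handle grip is at scene (257,204) and side (275,192). The sweet could be the ball in the chute at scene (218,202) / side (290,184), or the loose ball on the worktop at scene (237,203) / side (334,201). I choose the chute one and will check it in a close crop.

```bash
python3 - <<'E'
from h import *
import pickle
s=pickle.load(open('scene0.pkl','rb'));d=pickle.load(open('side0.pkl','rb'))
a=cv2.resize(s['img'][165:275,170:310],None,fx=5.5,fy=5.5,interpolation=cv2.INTER_CUBIC)[:,:390*2]
b=cv2.resize(d['img'][150:260,225:355],None,fx=5,fy=5,interpolation=cv2.INTER_CUBIC)
h=300
im=np.hstack([cv2.resize(x,(390,int(x.shape[0]*390/x.shape[1]))) [:306] for x in (a,b)])
cv2.imwrite('pics/crop0.png',im[:,:,::-1])
for n,c,w in (('scene',s,(165,275,170,310)),('side',d,(150,260,225,355))):
    P=cloud(c);hsv=cv2.cvtColor(c['img'],cv2.COLOR_RGB2HSV);g=c['img'].astype(int)
    roi=np.zeros(P.shape[:2],bool);roi[w[0]:w[1],w[2]:w[3]]=1
    H,S,V=hsv[...,0],hsv[...,1],hsv[...,2]
    m={'black':(V<50)&roi,'white':(S<45)&(V>150)&roi&(P[...,2]>20)&(P[...,2]<140),'darkwood':(S>110)&(V<130)&(V>45)&roi}
    for k,mm in m.items():
        nl,L,st,ce=cv2.connectedComponentsWithStats(mm.astype('uint8'))
        for i in range(1,nl):
            if st[i,4]>40:
                q=P[L==i];q=q[~np.isnan(q[:,0])]
                if len(q): print(n,k,st[i],ce[i].round(1),'med',np.median(q,0).round(0),'lo',np.percentile(q,3,0).round(0),'hi',np.percentile(q,97,0).round(0))
E
```

```text
scene black [198 188  16  17 217] [205.5 196.3] med [533. 206. 117.] lo [517. 197. 103.] hi [551. 211. 133.]
scene white [254 166  13  29 259] [260.7 179.8] med [806. 274.  64.] lo [793. 268.  29.] hi [826. 287.  99.]
scene white [215 194  12  14 107] [219.5 199.8] med [581. 211.  91.] lo [565. 204.  80.] hi [600. 225. 100.]
scene white [230 197  17  27 168] [237.6 205.1] med [685. 252.  42.] lo [498.  86.  24.] hi [708. 272. 115.]
scene darkwood [246 197  22   9  47] [255.8 201.1] med [555.  74. 128.] lo [532.  67. 125.] hi [584.  80. 129.]
scene darkwood [232 225  48  25 616] [257.4 238.1] med [588. 101.  19.] lo [529.  73.  11.] hi [630. 125.  33.]
scene darkwood [232 226  20  10  61] [239.3 229.2] med [575. 147.  33.] lo [550. 139.  24.] hi [598. 174.  37.]
scene darkwood [187 231  29  18 141] [198.8 237.8] med [519. 232.  11.] lo [503. 175.   7.] hi [535. 269.  12.]
scene darkwood [215 232  10  12  44] [220.3 236.2] med [556. 195.  11.] lo [519. 144.   8.] hi [566. 212.  29.]
side black [263 166  15  15 181] [269.9 172.9] med [541. 202. 114.] lo [524. 191. 103.] hi [558. 207. 131.]
side white [ 225  150  130   38 3920] [292.9 165.6] med [600. 387.  77.] lo [406. 379.  24.] hi [752. 392. 117.]
side white [324 191  20  15 198] [333.4 197.8] med [699. 249.  37.] lo [679. 240.  23.] hi [723. 266.  47.]
side darkwood [262 187  27   6  54] [274.6 189. ] med [562.  70. 127.] lo [537.  64. 125.] hi [590.  78. 129.]
side darkwood [258 206  48  14 202] [284.7 213.1] med [583. 150.  32.] lo [518. 132.   9.] hi [627. 235.  37.]
side darkwood [252 217  54  21 534] [277.  227.2] med [566. 103.  18.] lo [516.  77.  11.] hi [624. 127.  31.]
```

View pics/crop0.png

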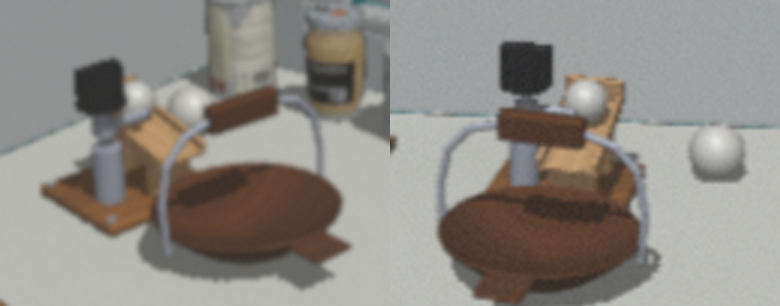

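The crop confirms it: the sweet is the smaller white ball in the chute, and the bigger ball at right is a decoy. Rough positions from depth are knob about (537,202) and dish grip about (560,72). The knob-to-dish direction gives a dispenser yaw near -10°. Next I move above them to look with the wrist camera, with the jaws at yaw 80°.

Emit:
play_rows:
  increments: "1 0.021 0.035 0.006 7.7;1 0.021 0.035 0.006 7.7;1 0.021 0.035 0.006 7.7;1 0.021 0.035 0.006 7.7;1 0.021 0.035 0.006 7.7;1 0.021 0.035 0.006 7.7;1 0.021 0.035 0.006 7.7;1 0.021 0.035 0.006 7.7;1 0.021 0.035 0.006 7.7;1 0.021 0.035 0.006 7.7;1 0.021 0.035 0.003 7.7;1 0.021 0.035 0.003 7.7;1 0.021 0.035 0.003 7.7;1 0.021 0.035 0.003 7.7;1 0.021 0.035 0.003 7.7;1 0.021 0.035 0.003 7.7;1 0.021 0.035 0 7.7;1 0.021 0.035 0 7.7;1 0.021 0.035 0 7.7;1 0 0 0 0"

```text
t: 2.15
ee_pos: [567.9, 66.4, 300.3]
orientation: [0.486, 3.103, 0.002]
ft_force: [-0.0, -0.5, -0.7]
width: 87.6
```

```bash
cat > look.py <<'E'
from h import *
import pickle,sys
n=sys.argv[1]
c=ctrl.get_image('wrist');pickle.dump(c,open(n+'.pkl','wb'));save(c,n)
o=ctrl.get_obs();r=R.from_rotvec(o['orientation']).as_matrix()
print(o['ee_pos'],'jaw yaw',np.degrees(np.arctan2(r[1,1],r[0,1])),'tilt z',r[:,2].round(3))
print('proj knob,dish',proj(c,[[537,202,135],[560,72,129]]).round(0))
E
python3 look.py w1
```

```text
[566.64928235  64.534135   300.06638777] jaw yaw 71.96715452498498 tilt z [-0.001 -0.    -1.   ]
proj knob,dish [[399. 127.]
 [282. 186.]]
```

View pics/w1.png

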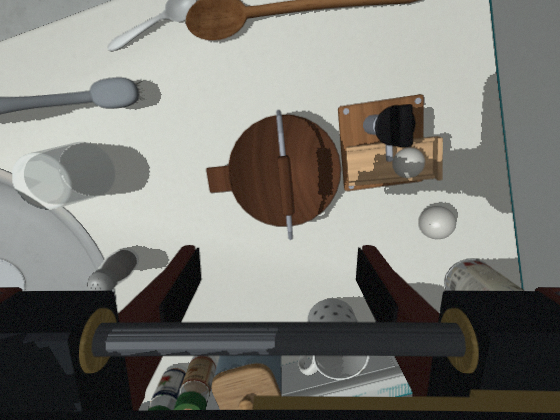

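In the wrist view the knob is at (398,125), the handle grip at (286,180), the sweet behind the knob arm at (410,160) and the decoy ball at (437,221). The dish tab points left, at (217,179). Next I measure precisely, from depth and by triangulating with the scene and side views.

```bash
cat > meas.py <<'E'
from h import *
import pickle,sys
def rect(P,m,name):
    q=P[m][:,:2].astype('float32');z=P[m][:,2]
    (c,s,a)=cv2.minAreaRect(q)
    if s[0]<s[1]: a+=90
    a=(a+90)%180-90
    print(name,'n',m.sum(),'c',np.round(c,1),'size',np.round(s,1),'long-yaw',round(a,1),'z',np.percentile(z,[5,50,95]).round(1))
    return c,a
def tri(cs,uvs):
    A=[];b=[]
    for c,uv in zip(cs,uvs):
        d=np.append(rays(c,[uv])[0],1)@att(c).T;d/=np.linalg.norm(d);M=np.eye(3)-np.outer(d,d)
        A.append(M);b.append(M@np.array(c['origin'],float))
    X=np.linalg.lstsq(np.vstack(A),np.hstack(b),rcond=None)[0]
    print('  tri',X.round(1),'reproj err',[np.round(proj(c,X)[0]-uv,1).tolist() for c,uv in zip(cs,uvs)]);return X
if __name__=='__main__':
    w,s,d=[pickle.load(open(f+'.pkl','rb')) for f in ('w1','scene0','side0')]
    P=cloud(w);X,Y,Z=np.moveaxis(P,2,0);hsv=cv2.cvtColor(w['img'],cv2.COLOR_RGB2HSV)
    V=hsv[...,2];near=lambda x,y,r:np.hypot(X-x,Y-y)<r
    rect(P,near(537,202,40)&(Z>128)&(Z<142)&(V<70),'knobtop')
    rect(P,near(560,72,42)&(Z>121)&(Z<136)&(hsv[...,1]>60),'grip')
    for nm,z0,z1 in (('rim',30,42),):
        m=near(560,72,85)&(Z>z0)&(Z<z1);q=proj(w,np.c_[P[m]]) if 0 else P[m][:,:2].astype('float32')
        print(nm,cv2.minEnclosingCircle(q),m.sum())
    m=near(580,205,45)&(Z>60)&(Z<115)&(hsv[...,1]<45)&(V>130)
    print('sweet',np.median(P[m],0).round(1),P[m].min(0).round(),P[m].max(0).round())
    # triangulate centroids of black grip & wood grip (small convex parts) in scene+side+wrist
    def cen(c,x,y,r,black):
        P=cloud(c);h=cv2.cvtColor(c['img'],cv2.COLOR_RGB2HSV)
        m=(np.hypot(P[...,0]-x,P[...,1]-y)<r)
        m&=((h[...,2]<70)&(P[...,2]>101)) if black else ((h[...,1]>60)&(P[...,2]>100))
        v,u=np.nonzero(m);return np.array([u.mean(),v.mean()])
    print('knob bar centre');tri([s,d],[cen(c,537,202,35,True) for c in (s,d)])
    print('dish grip centre');tri([s,d],[cen(c,560,72,42,False) for c in (s,d)])
E
python3 meas.py
```

```text
knobtop n 669 c [538.8 208.9] size [15.5 41.9] long-yaw -11.6 z [130.4 134.9 136.4]
grip n 749 c [562.2  75.9] size [13.9 65.1] long-yaw -12.0 z [126.  129.  130.4]
rim ((561.359130859375, 69.77133178710938), 82.9584732055664) 3580
sweet [576.4 218.7  95.3] [536. 197.  61.] [601. 234. 103.]
knob bar centre
  tri [540.  213.2 113.5] reproj err [[0.0, 0.1], [0.0, -0.1]]
dish grip centre
  tri [564.6  79.1 116.5] reproj err [[0.1, 0.3], [0.1, -0.3]]
```

Heights (135 and 129), bar sizes and the 135 mm spacing all agree with the description. Both bars lie at a yaw of about -11.5°. I move over the knob and check from this second wrist position.

Emit:
play_rows:
  increments: "1 -0.007 0.036 -0.02 1.6;1 -0.007 0.036 -0.02 1.6;1 -0.007 0.036 -0.02 1.6;1 -0.007 0.036 -0.02 1.6;1 0 0 0 0;1 0 0 0 0;1 0 0 0 0"

```text
t: 2.9
ee_pos: [538.7, 205.5, 221.4]
orientation: [0.325, 3.124, -0.0]
ft_force: [-0.2, 0.8, -0.6]
width: 87.9
```

```bash
python3 look.py w2; python3 - <<'E'
from meas import *
w,w1=[pickle.load(open(f+'.pkl','rb')) for f in('w2','w1')]
for c in (w1,w):
    P=cloud(c);X,Y,Z=np.moveaxis(P,2,0);hsv=cv2.cvtColor(c['img'],cv2.COLOR_RGB2HSV);V=hsv[...,2]
    near=lambda x,y,r:np.hypot(X-x,Y-y)<r
    rect(P,near(539,208,30)&(Z>132.5)&(Z<142)&(V<70),'knobtop')
    rect(P,near(562,76,40)&(Z>126.5)&(Z<136)&(hsv[...,1]>60),'grip')
    m=near(585,200,90)&(Z>5)&(Z<15)&(Y>150);rect(P,m,'base')
    m=near(540,-30,60)&(Z>26)&(Z<40)&(hsv[...,1]>80);
    if m.sum()>20: rect(P,m,'tab')
# triangulate from two wrist places: top faces by colour corners centroid
def cc(c,x,y,r,zmin,black):
    P=cloud(c);h=cv2.cvtColor(c['img'],cv2.COLOR_RGB2HSV);m=(np.hypot(P[...,0]-x,P[...,1]-y)<r)&(P[...,2]>zmin)
    m&=(h[...,2]<70) if black else (h[...,1]>60)
    (ce,_,_)=cv2.minAreaRect(np.argwhere(m)[:,::-1].astype('float32'));return ce
tri([w1,w],[cc(c,539,208,30,132.5,True) for c in(w1,w)])
tri([w1,w],[cc(c,562,76,40,126.5,False) for c in(w1,w)])
E
```

```text
[538.89769179 205.40556197 221.60487032] jaw yaw 78.0822980828524 tilt z [ 0.001  0.    -1.   ]
proj knob,dish [[275. 217.]
 [137. 268.]]
knobtop n 597 c [538.9 209. ] size [15.2 41.8] long-yaw -10.6 z [133.2 135.  136.5]
grip n 693 c [562.4  75.8] size [13.4 64.7] long-yaw -12.0 z [127.2 129.1 130.5]
base n 2429 c [570.6 217.2] size [114.2 120.7] long-yaw -10.0 z [ 9.5 12.2 13.8]
tab n 1291 c [545.   -0.8] size [53.2 79. ] long-yaw -14.7 z [27.6 35.6 38. ]
knobtop n 757 c [538.2 209.6] size [13.4 40.4] long-yaw -11.2 z [133.5 135.3 136.4]
grip n 769 c [557.9  77.4] size [13.6 55.9] long-yaw -12.1 z [127.  129.1 130.4]
base n 3492 c [543.5 223.3] size [117.   67.6] long-yaw 76.1 z [10.5 12.4 13.8]
tab n 1817 c [544.7  -1.2] size [52.2 78.7] long-yaw -15.2 z [27.8 35.4 37.7]
  tri [540.6 194.2 231.1] reproj err [[33.1, 12.6], [-38.0, -26.4]]
  tri [570.7 103.5 233.3] reproj err [[3.5, -73.3], [-26.2, 95.2]]
```

View pics/w2.png

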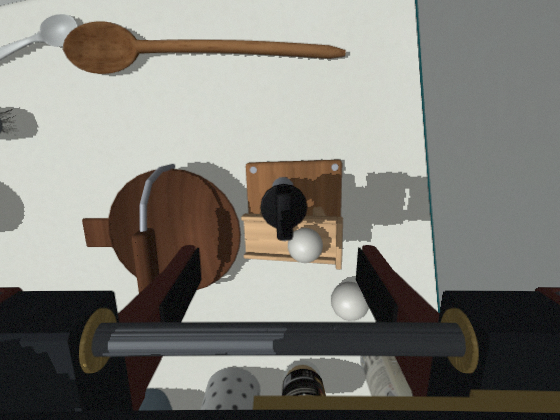

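The second view confirms the bar centre at (538.5,209.5), top at 135 and yaw -11°. The quick wrist-to-wrist triangulation failed because its mask also caught the fingers. Depth from two places and the scene/side triangulation agree within a few mm, so I go down and close on the knob.

Emit:
play_rows:
  increments: "1 0 0.002 -0.02 1;1 0 0.002 -0.02 0;1 0 0 -0.02 0;1 0 0 -0.02 0;1 0 0 -0.017 0;1 0 0 -0.017 0;1 0 0 0 0;1 0 0 0 0;0 0 0 0 0;0 0 0 0 0;0 0 0 0 0;0 0 0 0 0;0 0 0 0 0;0 0 0 0 0;0 0 0 0 0;0 0 0 0 0"

```text
t: 4.55
ee_pos: [538.1, 210.8, 106.6]
orientation: [-0.295, -3.128, 0.0]
ft_force: [0.2, 0.1, -0.1]
width: 27.5
```

Emit:
play_rows:
  increments: "0 0 0 0 0;0 0 0 0 0;0 0 0 0 0;0 0 0 0 0;0 0 0 0 0"

```text
t: 5.05
ee_pos: [538.0, 210.5, 106.6]
orientation: [-0.295, -3.127, 0.001]
ft_force: [-0.8, -2.7, 1.4]
width: 13.7
```

Gripped at 13.7 mm with little side force. Now I twist clockwise.

Emit:
play_rows:
  increments: "0 0 0 0 -5;0 0 0 0 -5;0 0 0 0 -5;0 0 0 0 -5;0 0 0 0 -5;0 0 0 0 -5;0 0 0 0 -5;0 0 0 0 -5;0 0 0 0 -5;0 0 0 0 -5;0 0 0 0 -5;0 0 0 0 -5;0 0 0 0 -5;0 0 0 0 -5;0 0 0 0 -3;0 0 0 0 0"

```text
t: 6.65
ee_pos: [539.6, 211.9, 106.7]
orientation: [2.099, 2.337, 0.005]
ft_force: [5.0, 3.1, -5.2]
width: 14.1
```

```bash
cat > st.py <<'E'
from h import *
o=ctrl.get_obs();r=R.from_rotvec(o['orientation']).as_matrix()
print(o['t'],o['ee_pos'],'jaw',np.degrees(np.arctan2(r[1,1],r[0,1])).round(2),o['ft_force'].round(2),o['moment'].round(3),o['width'],o['qpos'].round(2))
E
python3 st.py
```

```text
6.65 [539.610106   211.90708235 106.6651207 ] jaw 6.14 [ 5.04  3.11 -5.24] [ 0.398 -0.627  0.137] 14.067660050036388 [0.35 0.51 1.81 0.   0.82 0.25]
```

Emit:
play_rows:
  increments: "0 0 0 0 -1.5;0 0 0 0 -1.5;0 0 0 0 0;0 0 0 0 0;0 0 0 0 0;0 0 0 0 0;0 0 0 0 0;0 0 0 0 0;0 0 0 0 0;0 0 0 0 0;0 0 0 0 0;0 0 0 0 0;0 0 0 0 0;0 0 0 0 0;0 0 0 0 0;0 0 0 0 0"

```text
t: 8.25
ee_pos: [539.7, 211.9, 106.7]
orientation: [2.156, 2.284, 0.005]
ft_force: [4.1, 4.5, -4.9]
width: 14.0
```

```bash
python3 st.py; python3 - <<'E'
from h import *
s=ctrl.get_image('side');save(s,'side1')
cv2.imwrite('pics/c1.png',cv2.resize(s['img'][140:270,215:375],None,fx=4,fy=4)[:,:,::-1])
E
```

```text
8.25 [539.67339196 211.90635498 106.68314998] jaw 3.3 [ 4.09  4.45 -4.94] [ 0.461 -0.701  0.622] 14.00072162721886 [0.35 0.51 1.81 0.   0.82 0.3 ]
```

View pics/c1.png

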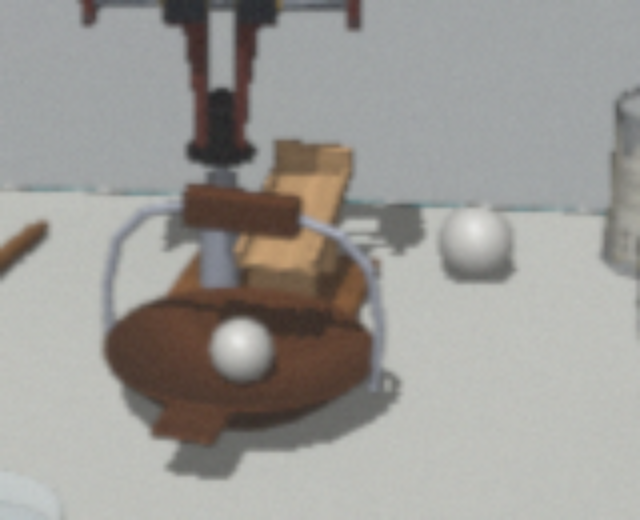

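The sweet is in the dish at crop (242,350), the chute is empty, and the moment rise to 0.62 N m shows the stop was reached. I turn the knob back, release it and rise.

Emit:
play_rows:
  increments: "0 0 0 0 4;0 0 0 0 6;0 0 0 0 6;0 0 0 0 6;0 0 0 0 6;0 0 0 0 6;0 0 0 0 6;0 0 0 0 6;0 0 0 0 6;0 0 0 0 6;0 0 0 0 6;0 0 0 0 6;0 0 0 0 5;0 0 0 0 1;0 0 0 0 0;0 0 0 0 0"

```text
t: 9.9
ee_pos: [538.1, 210.6, 106.6]
orientation: [-0.298, -3.127, 0.001]
ft_force: [-1.4, -3.8, 2.7]
width: 13.6
```

Emit:
play_rows:
  increments: "1 0 0 0 0;1 0 0 0 0;1 0 0 0 0;1 0 0 0 0;1 0 0 0 0;1 0 0 0 0;1 0 0 0.02 0;1 0 0 0.03 0;1 0 0 0.03 0;1 0 0 0.03 0;1 0.004 -0.025 0.03 0;1 0.004 -0.025 0.03 0;1 0.004 -0.025 0.015 0;1 0.004 -0.025 0 0;1 0.004 -0.025 0 0;1 0.004 -0.01 0 0;1 0 0 0 0;1 0 0 0 0;1 0 0 0 0"

```text
t: 11.8
ee_pos: [562.0, 76.7, 291.5]
orientation: [-0.294, -3.127, -0.0]
ft_force: [-0.4, 0.3, 0.4]
width: 87.7
```

```bash
python3 st.py; python3 look.py w3; python3 - <<'E'
from meas import *
c=pickle.load(open('w3.pkl','rb'));s,d=[ctrl.get_image(n) for n in('scene','side')]
pickle.dump(s,open('scene3.pkl','wb'));pickle.dump(d,open('side3.pkl','wb'))
P=cloud(c);X,Y,Z=np.moveaxis(P,2,0);hsv=cv2.cvtColor(c['img'],cv2.COLOR_RGB2HSV);V=hsv[...,2]
near=lambda x,y,r:np.hypot(X-x,Y-y)<r
rect(P,near(539,208,30)&(Z>132)&(Z<142)&(V<70),'knobtop')
rect(P,near(562,76,42)&(Z>126)&(Z<136)&(hsv[...,1]>60),'grip')
ang=np.radians(-101.5);u=(X-562)*np.cos(ang)+(Y-76)*np.sin(ang);m=(u>82)&(u<115)&near(562,76,118)&(Z>24)&(Z<42)&(hsv[...,1]>80)
rect(P,m,'tab outer part')
m=near(562,76,50)&(Z>12)&(Z<60)&(hsv[...,1]<60)&(V>120)
print('sweet',m.sum(),np.median(P[m],0).round(1) if m.sum() else '')
def cen(c,x,y,r):
    P=cloud(c);h=cv2.cvtColor(c['img'],cv2.COLOR_RGB2HSV)
    m=(np.hypot(P[...,0]-x,P[...,1]-y)<r)&(h[...,1]>60)&(P[...,2]>104)&(P[...,2]<136)
    v,u=np.nonzero(m);return np.array([u.mean(),v.mean()])
tri([s,d],[cen(k,562,76,42) for k in(s,d)])
E
```

```text
11.8 [562.03724253  76.7369292  291.45380133] jaw 79.26 [-0.4   0.31  0.42] [-0.027 -0.139 -0.   ] 87.7202001899364 [ 0.11  0.26  1.69  0.    1.18 -1.27]
[562.00904292  76.79593954 291.46692417] jaw yaw 79.27869391679822 tilt z [-0.  0. -1.]
proj knob,dish [[398. 151.]
 [274. 196.]]
knobtop n 578 c [538.1 208.5] size [13.8 40.3] long-yaw -10.9 z [133.1 135.1 136.5]
grip n 711 c [562.1  75.7] size [13.1 64.7] long-yaw -11.0 z [127.  129.1 130.6]
tab outer part n 432 c [542.5 -15.7] size [23.2 34.4] long-yaw -9.7 z [35.  36.5 37.8]
sweet 119 [558.8  69.5  41.6]
  tri [564.7  79.2 116.5] reproj err [[0.1, 0.3], [0.1, -0.3]]
```

View pics/w3.png

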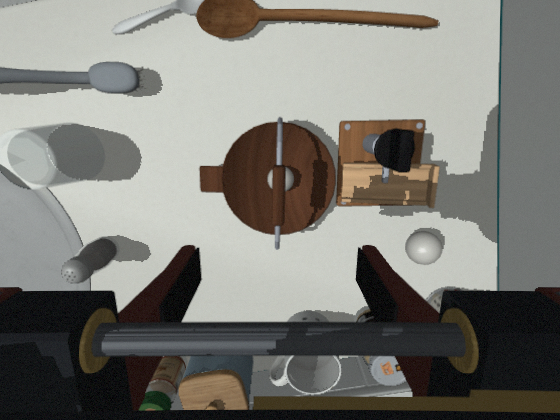

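The sweet rests mid-dish at (280,180) under the handle, the knob is back at its rest yaw of -11°, and the handle is measured at (562,76) with yaw -11°. I descend and close on the handle.

Emit:
play_rows:
  increments: "1 0 0 -0.03 0;1 0 0 -0.03 0;1 0 0 -0.03 0;1 0 0 -0.03 0;1 0 0 -0.02 0;1 0 0 -0.02 0;1 0 0 -0.015 0;1 0 0 -0.01 0;1 0 0 -0.008 0;1 0 0 0 0;1 0 0 0 0;1 0 0 0 0"

```text
t: 13.15
ee_pos: [562.8, 75.8, 99.4]
orientation: [0.295, 3.126, 0.0]
ft_force: [-0.0, 0.4, -0.1]
width: 88.0
```

Emit:
play_rows:
  increments: "0.5 0 0 0 0;0.5 0 0 0 0;0.4 0 0 0 0;0.4 0 0 0 0;0.3 0 0 0 0;0.3 0 0 0 0;0.25 0 0 0 0;0.25 0 0 0 0;0.22 0 0 0 0;0.22 0 0 0 0;0.2 0 0 0 0;0.2 0 0 0 0;0.18 0 0 0 0;0.18 0 0 0 0;0.16 0 0 0 0;0.14 0 0 0 0;0.12 0 0 0 0;0.1 0 0 0 0;0 0 0 0 0;0 0 0 0 0"

```text
t: 15.15
ee_pos: [562.2, 75.9, 98.7]
orientation: [-0.295, -3.128, -0.0]
ft_force: [-0.3, 0.9, -0.7]
width: 13.9
```

Emit:
play_rows:
  increments: "0 0 0 0 0;0 0 0 0 0;0 0 0 0 0;0 0 0 0 0;0 0 0 0 0;0 0 0 0 0;0 0 0 0 0;0 0 0 0 0;0 0 0 0 0;0 0 0 0 0;0 0 0 0 0;0 0 0 0 0;0 0 0 0 0;0 0 0 0 0;0 0 0 0 0"

```text
t: 16.65
ee_pos: [562.2, 75.8, 98.7]
orientation: [-0.295, -3.128, 0.0]
ft_force: [-0.2, -0.5, -0.5]
width: 13.8
```

```bash
python3 st.py; python3 - <<'E'
from h import *
s=ctrl.get_image('side')
cv2.imwrite('pics/c2.png',cv2.resize(s['img'][140:270,215:375],None,fx=4,fy=4)[:,:,::-1])
E
```

```text
16.65 [562.1816696   75.77239511  98.65497076] jaw 79.21 [-0.2  -0.48 -0.54] [ 0.095 -0.138 -0.018] 13.804044722366413 [ 0.11  0.51  1.84 -0.    0.79 -1.27]
```

View pics/c2.png

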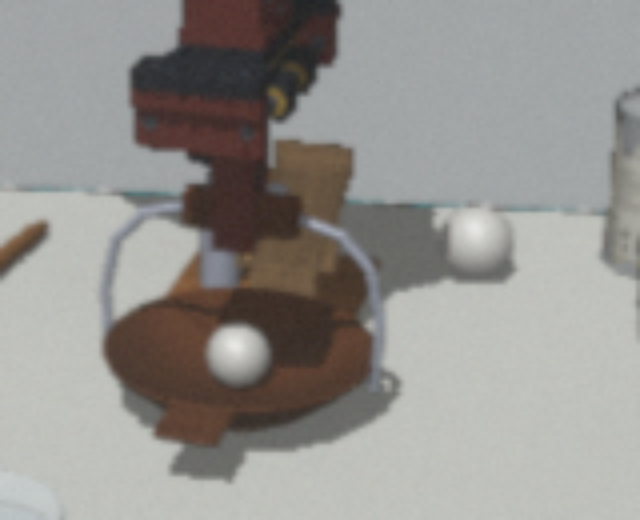

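Grasped at 13.8 mm, and the sweet is still in the middle at crop (239,355). I lift gently by 120 mm.

Emit:
play_rows:
  increments: "0 0 0 0.001 0;0 0 0 0.002 0;0 0 0 0.003 0;0 0 0 0.004 0;0 0 0 0.005 0;0 0 0 0.006 0;0 0 0 0.007 0;0 0 0 0.008 0;0 0 0 0.008 0;0 0 0 0.008 0;0 0 0 0.008 0;0 0 0 0.008 0;0 0 0 0.008 0;0 0 0 0.008 0;0 0 0 0.008 0;0 0 0 0.007 0;0 0 0 0.006 0;0 0 0 0.005 0;0 0 0 0.004 0;0 0 0 0.003 0"

```text
t: 18.7
ee_pos: [562.2, 75.8, 215.9]
orientation: [0.295, 3.128, -0.0]
ft_force: [0.3, 0.2, -1.3]
width: 13.8
```

Emit:
play_rows:
  increments: "0 0 0 0.002 0;0 0 0 0.001 0;0 0 0 0 0;0 0 0 0 0;0 0 0 0 0;0 0 0 0 0;0 0 0 0 0;0 0 0 0 0;0 0 0 0 0;0 0 0 0 0"

```text
t: 19.7
ee_pos: [562.2, 75.8, 218.7]
orientation: [0.295, 3.128, -0.0]
ft_force: [-0.4, -0.4, -1.8]
width: 13.9
```

```bash
cat > chk.py <<'E'
from meas import *
n=sys.argv[1]
d=ctrl.get_image('side');pickle.dump(d,open(n+'.pkl','wb'));s=ctrl.get_image('scene');pickle.dump(s,open(n+'s.pkl','wb'))
cv2.imwrite('pics/'+n+'.png',np.hstack([cv2.resize(k[a:a+160,b:b+160],(400,400),interpolation=cv2.INTER_CUBIC) for k,a,b in((d['img'],100,205),(s['img'],110,180))])[:,:,::-1])
for c in(d,s):
    P=cloud(c);X,Y,Z=np.moveaxis(P,2,0);h=cv2.cvtColor(c['img'],cv2.COLOR_RGB2HSV)
    b=(np.hypot(X-562,Y-76)<125)&(Z>100)&(Z<190)
    dm=b&(h[...,1]>90)&(Z<165);print('dish z',np.percentile(P[dm][:,2],[1,50,99]).round(1))
    L=P[dm&(Z>145)];print('rim pts extent',L.min(0).round(),L.max(0).round())
    sw=b&(h[...,1]<50)&(h[...,2]>110)&(np.hypot(X-562,Y-76)<45)
    if sw.sum(): print('sweet',sw.sum(),np.median(P[sw],0).round(1))
E
python3 st.py; python3 chk.py l1
```

```text
19.7 [562.21380721  75.81190946 218.6710008 ] jaw 79.22 [-0.41 -0.39 -1.79] [ 0.043 -0.152  0.013] 13.901998242190285 [ 0.11  0.34  1.76 -0.    1.03 -1.27]
dish z [130.8 148.3 157.3]
rim pts extent [490. -32. 145.] [635. 148. 158.]
sweet 187 [562.2  66.1 155.4]
dish z [130.5 147.5 156.9]
rim pts extent [486. -29. 145.] [637. 150. 158.]
sweet 203 [550.8  69.6 154.2]
```

View pics/l1.png

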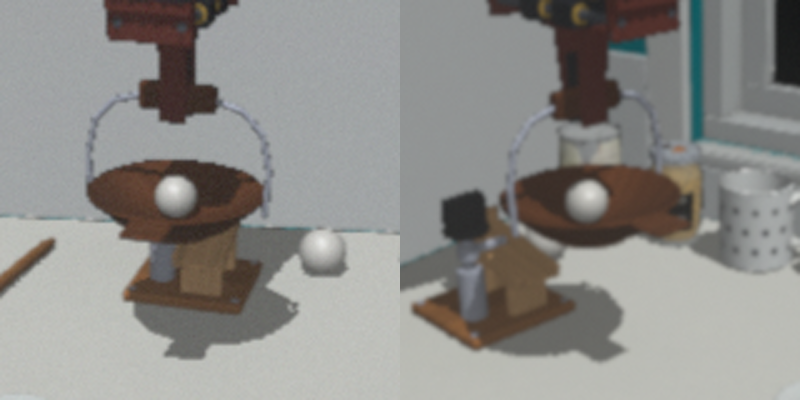

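The dish hangs level 120 mm up with the sweet in the middle. Now a smooth quarter turn clockwise.

Emit:
play_rows:
  increments: "0 0 0 0 -0.5;0 0 0 0 -1;0 0 0 0 -1.5;0 0 0 0 -2;0 0 0 0 -2.5;0 0 0 0 -3;0 0 0 0 -3.5;0 0 0 0 -4;0 0 0 0 -4;0 0 0 0 -4;0 0 0 0 -4;0 0 0 0 -4;0 0 0 0 -4;0 0 0 0 -4;0 0 0 0 -4;0 0 0 0 -4;0 0 0 0 -4;0 0 0 0 -4;0 0 0 0 -4;0 0 0 0 -4"

```text
t: 21.8
ee_pos: [562.2, 75.8, 218.7]
orientation: [-1.956, -2.458, 0.0]
ft_force: [-0.2, -0.2, -1.3]
width: 13.8
```

Emit:
play_rows:
  increments: "0 0 0 0 -4;0 0 0 0 -4;0 0 0 0 -3.5;0 0 0 0 -3;0 0 0 0 -2.5;0 0 0 0 -2;0 0 0 0 -2;0 0 0 0 -1.5;0 0 0 0 -1;0 0 0 0 -0.5;0 0 0 0 0;0 0 0 0 0;0 0 0 0 0;0 0 0 0 0;0 0 0 0 0;0 0 0 0 0;0 0 0 0 0;0 0 0 0 0;0 0 0 0 0;0 0 0 0 0"

```text
t: 23.8
ee_pos: [562.2, 75.8, 218.7]
orientation: [-2.42, -2.003, -0.0]
ft_force: [0.9, -0.1, -2.8]
width: 13.9
```

```bash
python3 st.py; python3 chk.py l2
```

```text
23.8 [562.20019007  75.80316396 218.68976755] jaw -10.79 [ 0.95 -0.13 -2.78] [-0.014 -0.08   0.002] 13.88099143654411 [0.11 0.34 1.76 0.   1.03 0.3 ]
dish z [129.8 147.6 157.2]
rim pts extent [461.  -4. 145.] [635. 146. 158.]
sweet 183 [565.5  62.5 155.3]
dish z [130.8 148.8 156.6]
rim pts extent [455.   0. 145.] [636. 148. 157.]
sweet 201 [554.3  66.9 154.8]
```

View pics/l2.png

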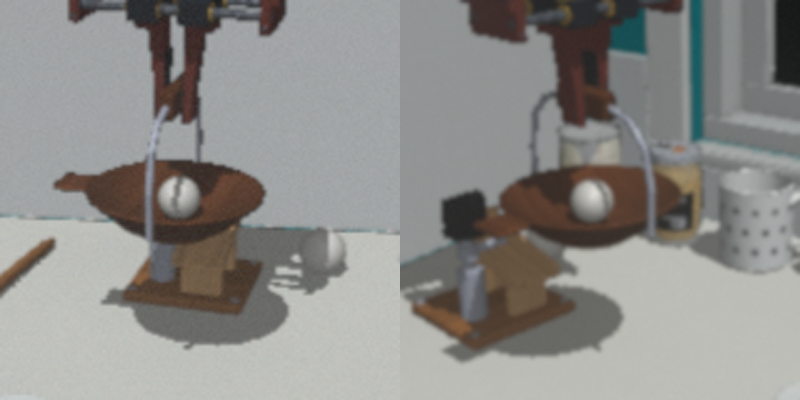

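Turned 90.0°, tab toward the robot, and the dish is level. I wait a second and check that the sweet is still and central.

Emit:
play_rows:
  increments: "0 0 0 0 0;0 0 0 0 0;0 0 0 0 0;0 0 0 0 0;0 0 0 0 0;0 0 0 0 0;0 0 0 0 0;0 0 0 0 0;0 0 0 0 0;0 0 0 0 0;0 0 0 0 0;0 0 0 0 0"

```text
t: 25.1
ee_pos: [562.2, 75.8, 218.7]
orientation: [2.42, 2.003, 0.0]
ft_force: [0.5, 0.0, -2.7]
width: 13.7
```

```bash
python3 st.py; python3 chk.py l3; python3 - <<'E'
from meas import *
def cen(c):
    P=cloud(c);h=cv2.cvtColor(c['img'],cv2.COLOR_RGB2HSV);r=np.hypot(P[...,0]-562,P[...,1]-76)
    m=(r<45)&(P[...,2]>125)&(P[...,2]<175)&(h[...,1]<60)&(h[...,2]>90)
    m=cv2.morphologyEx(m.astype('uint8'),cv2.MORPH_OPEN,np.ones((5,5)))
    return cv2.minEnclosingCircle(np.argwhere(m)[:,::-1].astype('float32'))[0]
for n in('l1','l2','l3'):
    cs=[pickle.load(open(n+k+'.pkl','rb')) for k in('','s')];tri(cs,[cen(c) for c in cs])
E
```

```text
25.1 [562.23507263  75.78346631 218.7047652 ] jaw -10.79 [ 0.49  0.01 -2.72] [-0.089 -0.073 -0.023] 13.730510136356111 [0.11 0.34 1.76 0.   1.03 0.3 ]
dish z [130.3 147.5 157.2]
rim pts extent [462.  -4. 145.] [635. 147. 158.]
sweet 187 [565.5  62.8 155.7]
dish z [130.6 148.8 156.7]
rim pts extent [454.   2. 145.] [636. 149. 158.]
sweet 201 [554.2  66.9 154.9]
  tri [561.5  80.  148.7] reproj err [[0.0, -0.0], [0.0, 0.0]]
  tri [565.1  77.8 148.5] reproj err [[0.0, -0.0], [0.0, 0.0]]
  tri [565.2  77.  149.1] reproj err [[0.0, -0.1], [0.0, 0.1]]
```

```bash
python3 -c "
from workcell import ctrl
print(ctrl.close_job())"
```

```text
the job is handed in; nothing more can be done
None
```

I carried out the whole task and handed it in at about 25 s, with the dish still held up. No verdict was reported.

**What I did:** I twisted the knob clockwise to its stop; the moment rose to about 0.6 N m there. I held it while the sweet rolled into the dish. I then turned the knob back with the fingers still closed on it, opened them, and it measured back at its rest angle. Once the sweet lay still, I gripped the handle, lifted it straight up by 120 mm and turned it 90.0° clockwise on the spot.

**Last checks:**
- **Dish:** it looked level with the thumb tab on the robot's side, and the grip held at 13.7 mm.
- **Sweet:** it lay still at about (565, 77, 149) mm. That is within about 4 mm of the dish's axis, at the expected height of 149 mm. It shifted about 4 mm during the turn.
- **Forces:** those I read at the wrist stayed under about 10 N.

**What disagreed:** one triangulation between two wrist positions failed because its mask was bad, so I didn't use it. The scene and side cameras placed the handle 2–3 mm and the knob up to 4 mm from the wrist camera's positions. I used the wrist camera's values, and both grasps closed cleanly.

I viewed 9 of the 10 pictures allowed.

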